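# Re-index the desk clamp's lever and tighten the thermal camera

## Robot

A 6-joint arm with a two-finger parallel gripper is mounted at the origin on the work surface. World frame = base frame: x ahead of the robot, y to its left, z up, the work surface at z = 0. Lengths are in m, angles in rad, forces in N, time in s.
With the tool pointing down it reaches from about 0.25 to 0.725 m from the base axis. Payload 4 kg.
Tool frame: the origin (TCP) lies on the centre line of the jaws, within the pads' length; the fingertips stand 14 mm ahead of it and the grasp point (between the pads) lies 5 mm behind it; z points along the fingers, x is the direction in which the jaws open and shut, and the axes are right-handed (so a half turn about z gives the same grasp; the last joint's range is limited). The gripper opens to 85 mm and grips with 20 to 120 N. Pads are 22 mm wide; open, the fingers measure 114 mm over their backs; the gripper's body (76 mm by 85 mm) begins 54 mm behind the grasp point. The pads swing forward as they close: fully open they stand 13 mm farther back than shut.
Start: joints at [-1.107, 0.241, 0.005, 1.335, 0, 1.571], TCP at [0.224, -0.447, 0.245] pointing down, gripper open.
Joint ranges: [-2.72, 2.72], [-1.05, 1.87], [-1.09, 1.28], [-1.99, 2.15], [-1.42, 1.44], [-3.14, 3.14]. Speed limits (rad/s): [2.79, 2.79, 3.14, 3.14, 3.14, 3.14].

## Interface

Orientations are given as a unit quaternion [x, y, z, w].
In Python, from workcell import bot gives the robot as it stands.
- The arm moves only by the tool play_rows, never from a script. Its argument "motion" is a list of rows, each an object with "fingers": the closure, from -1 (fully open) to 1 (shut), so that 0 is half open; "translation": the shift along the tool's x, y, z in cm, a list of three; "roll": the turn about the tool's z in degrees. A call has 1 to 20 rows; each row is the pose to reach, as a shift and turn from the pose commanded when the call began, along the tool's axes at that moment; what a row does not reach only later rows make up. A row lasts 1/12 s, in which the tool goes at most 41.7 mm and 7.16 degrees, less where a joint would pass 70% of its speed; a pose out of reach is approached as far as the arm can. A call with a gripper value outside its range is refused whole. The fingers move at their own pace and stop on an object; the grip force is fixed at half the most. Time passes only in rows, so rows that repeat a pose let the fingers close. It gives the time, the measured TCP pose, the force and the opening at its end, in the units of the state.
- bot.get_obs(): the state, without advancing time (a new reading comes with each control period).
- bot.camera(name): name is "scene" or "side" or "wrist"; returns a dict with "pixels" (420x560x3 uint8, red, green, blue), "intrinsics" (3x3 intrinsics, pixels), "k1" (the pictures are not rectified: a ray, as slopes to the right and down, at radius r is drawn at 1 + k1 r^2 times it, then the intrinsics apply), "world_to_cam" (4x4, takes a point from world to camera coordinates). Camera axes: x right, y down, z forward; pixel columns grow to the right and rows downward; lengths in m; the calibration is good to about 2 mm. A picture is of the moment at which its call begins. There is no depth.
- bot.job_done(): hands the job in, once; it reports no verdict.
The state is a dict: "clock": time; "joint_pos": joint angles; "joint_vel": joint speeds; "tau": joint torques, N m; "eef_pos": TCP position; "tool_rot": TCP orientation; "ft_force": force on the tool from outside, world axes, zero at the start; "ft_torque": the same for the moment, N m; "grip_width": finger opening in m.
Only numpy, scipy, OpenCV 4.12 (cv2) and the standard library are available. Lean on these libraries where they do the work, as an engineer would, in place of code of your own. Each camera call takes 0.05 s, during which the arm holds its last target. There are 200 camera calls.

## Task

The thermal camera's foot plate lies loose in the desk clamp and the clamp's red lever has nearly run out of swing. Lift the lever clear of its teeth, swing it back past the middle of its swing, let it drop fully into the teeth again and turn it clockwise (seen from above) until the clamp foot holds the camera plate firmly: a push of about 7 N on the knob, and not over 10 N, which would crush the plate. Leave the lever down in its teeth and let go, with the camera standing in its place and the other things on the desk undisturbed.

Things in the scene. Friction and masses are not known exactly. Their poses are not given: they have to be found in the camera images.
- knob_mid (a point): Centre (half-way up) of the upright round red knob, 24 mm wide and 40 mm tall, at the free end of the clamp's red lever: 85 mm from the lever's axis, 118 mm above the desk when the lever is down. The lever arm (12 mm wide, 10 mm thick) runs inward from the knob's lower end. Starts seated in the teeth, 0.2 to 0.45 rad before the stop on the tight side. Nothing else within 25 mm of the knob.
- lever_lift (a joint): How far the lever is raised, m: 0 = down in the teeth, clear of them above 6 mm, upper stop at 12 mm. A spring and its weight pull it down with 4.5 N (7 N at the top). Down, it turns the screw both ways; raised, it swings freely and the screw stays as it is.
- lever_axis (a point): Point on the lever's upright turning axis, at the height of the lowered knob's centre (118 mm). Clockwise seen from above tightens: the knob goes from the clamp's -y side by its -x side to its +y side.
- teeth (a point): Centre of the top of the steel ring of 16 equal teeth (62 mm wide, 94 mm above the desk) under the black hub. The lever can seat every 0.39 rad, with about 0.08 rad of play. Lowered between those places it rests on the tooth tops, about 5 mm up, and drops in by itself when it is let go and nudged along.
- stop_tight (a point): Top of the upright steel post (10 mm wide, 125 mm above the desk, 44 mm from the axis) that stops the lever arm on the tight side, 0.8 rad from its middle direction (the clamp's -x).
- stop_back (a point): Top of the like post that stops the lever arm on the other side, 0.8 rad from its middle direction.
- clamp: Grey C-shaped clamp fixed on the desk, 147 x 96 mm, 80 mm high, with the toothed ring and the lever's black hub on top (to 115 mm). Origin on the desk under the lever's axis; x points along the open throat away from the robot, z up; the lever's middle direction is -x.
- foot: Black rubber foot (30 mm disc, origin at its underside) on the screw over the camera plate; sinks 6 mm per rad of clockwise turn. The screw drags: turning it takes 3.5 N at the knob, square to the arm (2 N when halted). Once the foot bears (0.25 to 1.05 rad from the start) that rises by 1.5 to 2 N per 0.1 rad: 5 N at 20 N on the foot (3 to 4 N when halted). The drag stops it backing off.
- camera: Loose white thermal camera, 62 mm wide, on a post on an aluminium foot plate 110 x 50 x 10 mm that lies in the clamp's throat on a rubber pad; about 0.35 kg, 119 mm tall. Origin at the centre of the plate's underside, z up.
- mouse: Black computer mouse, 105 x 60 x 32 mm, bystander; origin at the centre of its underside.
- sanitiser: White bottle, 60 mm in diameter, 140 mm tall, bystander; origin at the centre of its underside.
- wand: Black hand-held metal detector with a yellow stripe, 360 x 75 x 30 mm, lying, bystander; origin at its underside.
Things that resemble listed ones, but are neither listed nor needed, are in the scene too. There is more than one size of the clamp; the job needs the middle-sized.

How it is judged:
On the way, in this order (a step that is already met when the one before it is completed fails the run):
1. the lever is lifted clear of the teeth (value of joint lever_lift above 0.006 m), for 0.1 s.
2. the lever is down in the teeth again, swung back past the middle of its swing (value of joint lever_lift below 0.002 m and y of knob_mid in the frame of clamp below 0 m), for 0.1 s.
At the end, for the whole second after the job is handed in: The clamp foot presses on the camera plate with more than 20 N, the lever is down in the teeth (lifted less than 2 mm), and the camera stands upright (within 0.06 rad), at rest and within 12 mm of where it was (contact force between foot and camera above 20 N and value of joint lever_lift below 0.002 m and distance of camera from where it was at the start of the episode below 0.012 m and angle between camera's own z axis and vertical below 0.06 rad and linear speed of camera below 0.01 m/s); the robot touches nothing.
It fails at once if the camera plate is crushed (clamp foot presses with over 140 N) (contact force between foot and camera above 140 N).
It fails at once if the camera is shifted by over 20 mm (distance of camera from where it was at the start of the episode above 0.02 m).
It fails at once if a bystander is moved by over 20 mm (distance of any of mouse, sanitiser, wand from where it was at the start of the episode above 0.02 m).
It also fails if it takes over 58 s, if anything falls off the work surface, if the arm or the gripper's body presses on something with over 40 N, if the wrist force passes 120 N, or if a joint passes its speed limit or range.

## Working session

There is one attempt and no reset: what is moved stays moved. The work goes in short steps, Python scripts to look and compute and a tool call to move; the robot and the scene stay as the last step left them, time stands still between calls to the robot, and variables do not carry over. Pictures are saved under pics/ and viewed, about 8 in all and at most 12, crops included, and the job is handed in when it is done.

Besides the shell and the picture viewer there is one more tool, called after "Request:" as name([rows], argument=value, ...), one row to a line, values as JSON. play_rows: Moves the arm, as the interface text tells. Its arguments: {"type":"object","properties":{"motion":{"type":"array","items":{"type":"object","properties":{"fingers":{"type":"number"},"translation":{"type":"array","items":{"type":"number"}},"roll":{"type":"number"}}}}},"required":["motion"]}

```bash
mkdir -p pics; ls; cat > h.py <<'E'
import numpy as np, cv2
from workcell import bot
def shot(n,f):
    c=bot.camera(n); cv2.imwrite('pics/'+f,c['pixels'][:,:,::-1]); np.savez('pics/'+f[:-4],**c); return c
def ray(c,u,v):
    K=np.array(c['intrinsics']);T=np.array(c['world_to_cam'])
    d=np.array([(u-K[0,2])/K[0,0],(v-K[1,2])/K[1,1]]);k=float(c['k1']);p=d.copy()
    for _ in range(20): p=d/(1+k*(p@p))
    R=T[:3,:3];return -R.T@T[:3,3],R.T@np.array([p[0],p[1],1])
def onz(c,u,v,z):
    o,d=ray(c,u,v);return o+d*(z-o[2])/d[2]
def tri(l):
    A=0;b=0
    for c,u,v in l:
        o,d=ray(c,u,v);d=d/np.linalg.norm(d);P=np.eye(3)-np.outer(d,d);A=A+P;b=b+P@o
    return np.linalg.solve(A,b)
def proj(c,p):
    T=np.array(c['world_to_cam']);q=T[:3,:3]@p+T[:3,3];s=q[:2]/q[2];s=s*(1+float(c['k1'])*(s@s));K=np.array(c['intrinsics'])
    return s*[K[0,0],K[1,1]]+K[:2,2]
def load(f): return dict(np.load('pics/'+f+'.npz'))
def red(c):
    h=cv2.cvtColor(c['pixels'],cv2.COLOR_RGB2HSV);m=(((h[...,0]<8)|(h[...,0]>172))&(h[...,1]>130)&(h[...,2]>60)).astype('uint8')
    n,_,s,ce=cv2.connectedComponentsWithStats(m);return [(s[i].tolist(),ce[i].round(1).tolist()) for i in range(1,n) if s[i,4]>25]
E
python3 - <<'E'
from h import *
for n in('scene','side'):
    c=shot(n,n+'0.png');print(n,red(c))
print(bot.get_obs())
E
```

```text
pics
scene [([315, 0, 36, 114, 2997], [331.5, 61.7]), ([386, 0, 37, 127, 2631], [402.7, 47.8]), ([437, 0, 123, 153, 10622], [490.4, 65.9]), ([128, 18, 67, 21, 802], [168.0, 27.5]), ([216, 24, 15, 6, 64], [222.1, 26.2]), ([190, 82, 4, 32, 51], [191.9, 97.5]), ([241, 87, 23, 8, 44], [251.4, 90.8]), ([299, 126, 11, 21, 191], [304.4, 135.5]), ([287, 143, 10, 8, 45], [292.3, 146.8]), ([285, 188, 16, 22, 202], [293.9, 198.5]), ([275, 206, 7, 6, 33], [278.2, 208.5]), ([275, 262, 24, 20, 179], [290.4, 272.2])]
side [([516, 44, 44, 200, 4327], [543.5, 134.3]), ([369, 182, 30, 20, 278], [387.6, 192.9]), ([270, 210, 23, 17, 194], [283.6, 217.8]), ([193, 240, 15, 12, 115], [201.2, 244.8]), ([247, 339, 6, 6, 31], [249.5, 341.6])]
{'clock': 0.1, 'joint_pos': array([-1.10700220e+00,  2.41344520e-01,  3.88544856e-03,  1.33518085e+00,
       -3.87846373e-05,  1.57082979e+00]), 'joint_vel': array([-0.00122767, -0.00202027,  0.00275613, -0.00101906,  0.00024509,
       -0.00021226]), 'tau': array([ 1.40860270e-04, -3.73138618e+01,  2.53009611e+01,  1.08612273e-02,
        4.97068686e-05, -5.98089599e-06]), 'eef_pos': array([ 0.22342998, -0.44672143,  0.24450861]), 'tool_rot': array([ 8.50680172e-01, -5.25682790e-01, -7.94365888e-04, -4.68050571e-04]), 'ft_force': array([-0.02746656,  0.34615191, -0.57094558]), 'ft_torque': array([ 0.04984037, -0.03370237, -0.03036749]), 'grip_width': 0.0855095299269545}
```

View pics/scene0.png

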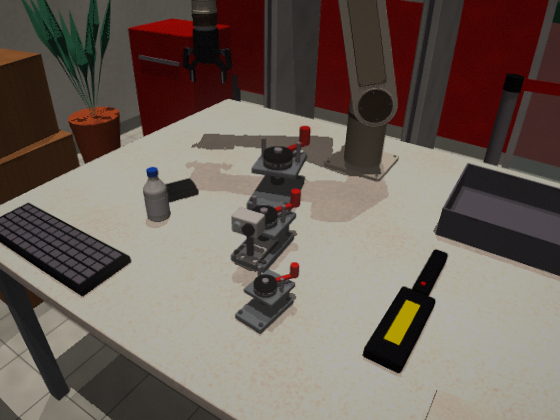

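View pics/side0.png

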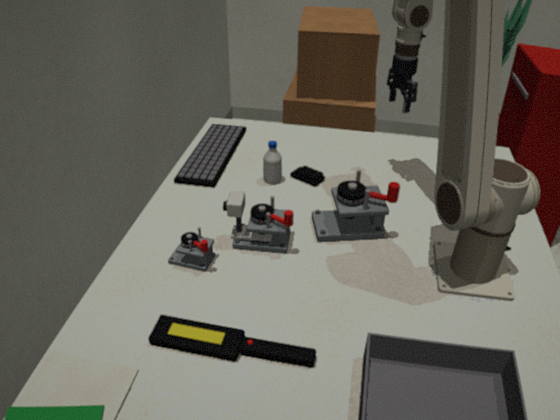

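Three clamps: a large one (scene 278,165; side 350,205), a middle one with the white camera in its throat (scene 265,230; side 263,225) and a small one (scene 267,295; side 195,248). The middle one, holding the camera, fits the description. I'll confirm it in an enlarged crop.

```bash
python3 - <<'E'
from h import *
a=load('scene0');b=load('side0')
im=np.hstack([cv2.resize(a['pixels'][170:280,220:320],(400,440),interpolation=cv2.INTER_CUBIC),cv2.resize(b['pixels'][180:260,220:300],(400,440),interpolation=cv2.INTER_CUBIC)])
cv2.imwrite('pics/crop1.png',im[:,:,::-1])
k=tri([(a,295.5,198),(b,288.5,218)]);print(k,proj(a,k),proj(b,k))
print(onz(a,295.5,198,.118),onz(b,288.5,218,.118))
E
```

```text
[0.48585011 0.02256107 0.11501959] [295.26212637 197.45651748] [288.32544822 218.52102953]
[0.491868   0.02656999 0.118     ] [0.48517571 0.02423047 0.118     ]
```

View pics/crop1.png

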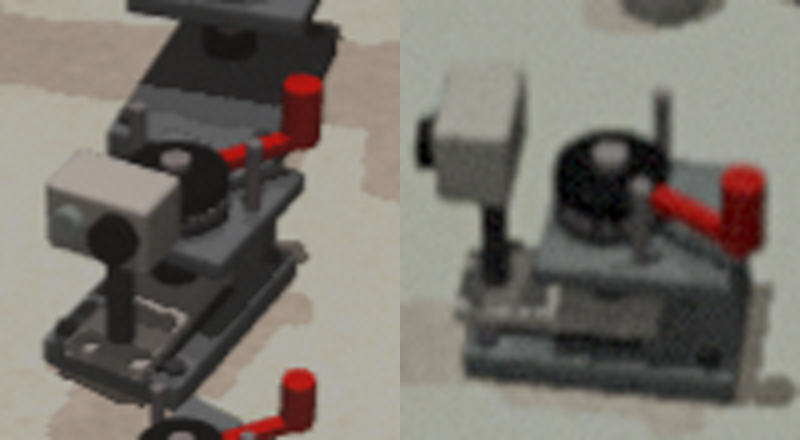

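The crop shows the middle clamp carrying the camera. The lever is next to the near (+y) post, scene (284,205), which agrees with "nearly out of swing".

```bash
python3 - <<'E'
from h import *
a=load('scene0');b=load('side0')
def two(n,pa,pb,z):
    p=tri([(a,*pa),(b,*pb)]);print(n,p.round(4),onz(a,*pa,z).round(4),onz(b,*pb,z).round(4))
    return (onz(a,*pa,z)+onz(b,*pb,z))/2
k=two('knob',(295.5,197.5),(288.5,218),.118)
h=two('hub',(264,209.5),(262,207.3),.118)
t=two('tight',(283.8,205.5),(268,213.6),.125)
s=two('back',(253.8,196.8),(272.4,196.7),.125)
import math
for n,p in(('k',k),('t',t),('s',s)):
    d=p-h;print(n,np.hypot(*d[:2]),math.degrees(math.atan2(d[1],d[0])))
o=bot.get_obs();print(o['eef_pos'])
E
```

```text
knob [0.4857 0.0227 0.1158] [0.49   0.0255 0.118 ] [0.4852 0.0242 0.118 ]
hub [ 0.5623 -0.0145  0.111 ] [ 0.5727 -0.0071  0.118 ] [ 0.5602 -0.0072  0.118 ]
tight [0.5383 0.0228 0.1217] [0.5437 0.0264 0.125 ] [0.5374 0.0257 0.125 ]
back [ 0.5429 -0.0556  0.1201] [ 0.5504 -0.0499  0.125 ] [ 0.5415 -0.05    0.125 ]
k 0.08511434328015344 157.9383764064778
t 0.04207471469917931 127.98422393692707
s 0.04745043011083639 -115.55255426407956
[ 0.22342998 -0.44672143  0.24450861]
```

```bash
cat >> h.py <<'E'
from scipy.spatial.transform import Rotation as Ro
def rel(target,jawdeg=None):
    o=bot.get_obs();R=Ro.from_quat(o['tool_rot']).as_matrix();t=R.T@(np.array(target)-o['eef_pos'])*100
    yaw=np.degrees(np.arctan2(R[1,0],R[0,0]));r=None if jawdeg is None else -((jawdeg-yaw+180)%360-180)
    print('trans cm',t.round(2),'roll',r,'yaw',yaw.round(1),'pos',o['eef_pos'].round(4))
E
python3 - <<'E'
from h import *
a=load('scene0');b=load('side0')
print('bigknob',tri([(a,304.4,135.5),(b,392,192)]),'bigpost',tri([(a,264,140),(b,359,172)]),'hub',tri([(a,278,150),(b,350,186)]),'bottle top',tri([(a,152,171),(b,272,144)]))
rel([.487,.025,.26],68)
E
```

```text
bigknob [ 0.23223725 -0.09722972  0.15062621] bigpost [ 0.32340791 -0.17412925  0.15227047] hub [ 0.34303622 -0.11530714  0.14342272] bottle top [ 0.59894989 -0.32521393  0.13134459]
trans cm [-30.4  -44.67  -1.49] roll -131.42847152705468 yaw -63.4 pos [ 0.2234 -0.4467  0.2445]
```

Request:
play_rows([
  {"fingers":-1,"translation":[-3,-4.5,-1.5],"roll":-7},
  {"fingers":-1,"translation":[-30.4,-44.7,-1.5],"roll":-131.4},
  {"fingers":-1,"translation":[-30.4,-44.7,-1.5],"roll":-131.4},
  {"fingers":-1,"translation":[-30.4,-44.7,-1.5],"roll":-131.4},
  {"fingers":-1,"translation":[-30.4,-44.7,-1.5],"roll":-131.4},
  {"fingers":-1,"translation":[-30.4,-44.7,-1.5],"roll":-131.4},
  {"fingers":-1,"translation":[-30.4,-44.7,-1.5],"roll":-131.4},
  {"fingers":-1,"translation":[-30.4,-44.7,-1.5],"roll":-131.4},
  {"fingers":-1,"translation":[-30.4,-44.7,-1.5],"roll":-131.4},
  {"fingers":-1,"translation":[-30.4,-44.7,-1.5],"roll":-131.4},
  {"fingers":-1,"translation":[-30.4,-44.7,-1.5],"roll":-131.4},
  {"fingers":-1,"translation":[-30.4,-44.7,-1.5],"roll":-131.4},
  {"fingers":-1,"translation":[-30.4,-44.7,-1.5],"roll":-131.4},
  {"fingers":-1,"translation":[-30.4,-44.7,-1.5],"roll":-131.4},
  {"fingers":-1,"translation":[-30.4,-44.7,-1.5],"roll":-131.4},
  {"fingers":-1,"translation":[-30.4,-44.7,-1.5],"roll":-131.4},
  {"fingers":-1,"translation":[-30.4,-44.7,-1.5],"roll":-131.4},
  {"fingers":-1,"translation":[-30.4,-44.7,-1.5],"roll":-131.4},
  {"fingers":-1,"translation":[-30.4,-44.7,-1.5],"roll":-131.4},
  {"fingers":-1,"translation":[-30.4,-44.7,-1.5],"roll":-131.4},
])

```text
clock: 1.77
eef_pos: [0.4871, 0.0247, 0.2598]
tool_rot: [0.829, 0.559, -0.001, -0.0]
ft_force: [-0.1, 0.9, -0.8]
grip_width: 0.0855
```

```bash
python3 - <<'E'
from h import *
c=shot('wrist','w1.png');print(red(c));o=bot.get_obs();print(o['joint_pos'].round(3),o['ft_force'])
rel([.487,.025,.26],68)
E
```

```text
[([0, 19, 17, 26, 305], [6.3, 33.5]), ([262, 190, 28, 71, 1177], [273.9, 221.7]), ([434, 313, 16, 16, 105], [442.6, 322.2])]
[0.051 0.211 0.005 1.366 0.    0.436] [0.15191743 0.09769021 0.52801736]
trans cm [ 0.02 -0.03 -0.02] roll -0.09135553272452057 yaw 67.9 pos [0.4872 0.0247 0.2598]
```

View pics/w1.png

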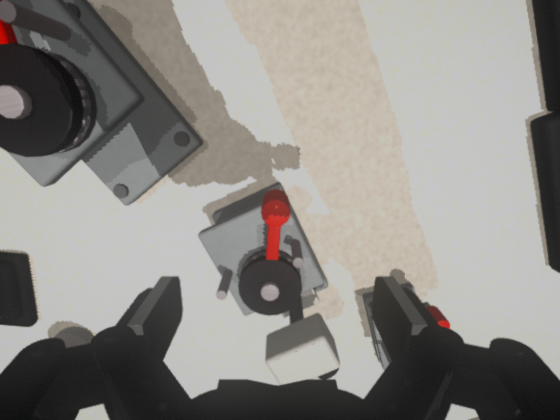

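Wrist view: knob top at about (275,205), hub bolt at (269,292), and posts near (297,262) on the tight side and (226,270) on the back side.

```bash
python3 - <<'E'
from h import *
c=load('w1');print('cam',ray(c,280,210))
k=onz(c,275.5,205,.138);h=onz(c,269,292,.117);print('knob',k,'hub',h,np.hypot(*(k-h)[:2]),np.degrees(np.arctan2(*(k-h)[1::-1])))
for z,n in((.138,'top'),(.098,'bot')):print(n,proj(c,np.array([k[0],k[1],z])))
for p in((221,296),(299,264),(226,268),(294,241)):print(p,onz(c,*p,.125))
cv2.imwrite('pics/crop2.png',cv2.resize(c['pixels'][170:320,190:350],(800,750))[:600,:,::-1])
E
```

```text
cam (array([0.41498945, 0.05360555, 0.38904576]), array([ 0.26571561, -0.09771661, -0.95931076]))
knob [0.4793838  0.02626941 0.138     ] hub [ 0.56045549 -0.01318834  0.117     ] 0.09016392142572391 154.04772480263958
top [275.5 205. ]
bot [275.70767018 193.11774093]
(221, 296) [ 0.54371872 -0.05327312  0.125     ]
(299, 264) [0.54027962 0.0238258  0.125     ]
(226, 268) [ 0.51984914 -0.03730712  0.125     ]
(294, 241) [0.51837723 0.0275537  0.125     ]
```

View pics/crop2.png

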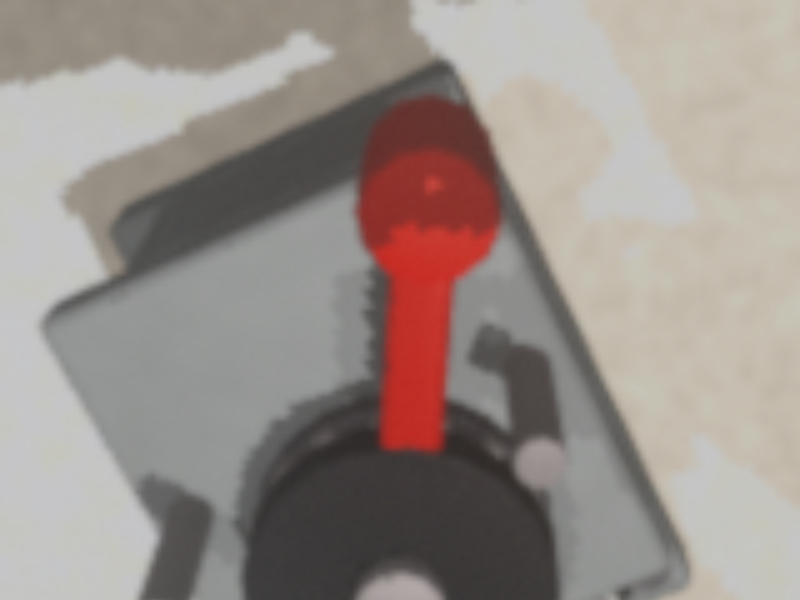

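The enlarged view puts the knob's top disc at about crop (430,217), i.e. pixel (276,213.4). The tight post's top is at (297.6,262.6).

```bash
python3 - <<'E'
from h import *
c=load('w1')
k=onz(c,276,213.4,.138);h=onz(c,269.5,292,.117);print('knob',k,'hub',h)
t=onz(c,297.6,262.6,.125);s=onz(c,221.5,295,.125);print(t,s)
for n,p in(('k',k),('t',t),('s',s)):print(n,np.hypot(*(p-h)[:2]),np.degrees(np.arctan2(*(p-h)[1::-1])))
rel([k[0],k[1],.2],65)
E
```

```text
knob [0.48595239 0.02403926 0.138     ] hub [ 0.56062949 -0.01275615  0.117     ]
[0.53855746 0.02316618 0.125     ] [ 0.5429503  -0.05241504  0.125     ]
k 0.08325005415775213 153.76929692216137
t 0.04216145717545745 121.568131778083
s 0.04342097511631668 -114.02641741203257
trans cm [-0.1  -0.08  5.98] roll 2.9086444672754794 yaw 67.9 pos [0.4872 0.0247 0.2598]
```

Request:
play_rows([
  {"fingers":-0.2,"translation":[-0.1,-0.06,4],"roll":3},
  {"fingers":-0.2,"translation":[-0.1,-0.06,7],"roll":3},
  {"fingers":-0.2,"translation":[-0.1,-0.06,10],"roll":3},
  {"fingers":-0.2,"translation":[-0.1,-0.06,12],"roll":3},
  {"fingers":-0.2,"translation":[-0.1,-0.06,13.5],"roll":3},
  {"fingers":-0.2,"translation":[-0.1,-0.06,14.4],"roll":3},
  {"fingers":-0.2,"translation":[-0.1,-0.06,14.4],"roll":3},
])

```text
clock: 2.4
eef_pos: [0.4849, 0.0239, 0.1142]
tool_rot: [0.844, 0.537, -0.002, -0.001]
ft_force: [-0.3, -0.3, 0.1]
grip_width: 0.0511
```

```bash
python3 - <<'E'
from h import *
o=bot.get_obs();print(o['ft_force'],o['grip_width'],o['eef_pos'])
for n in('wrist','side'):
    c=shot(n,n+'2.png')
a=load('wrist2')['pixels'];b=load('side2')['pixels']
cv2.imwrite('pics/m2.png',np.hstack([cv2.resize(a[100:420,100:420],(400,400)),cv2.resize(b[170:260,220:310],(400,400))])[:,:,::-1])
E
```

```text
[-0.32419083 -0.27446378  0.09062693] 0.051124013026565995 [0.48487893 0.02385476 0.11421791]
```

View pics/m2.png

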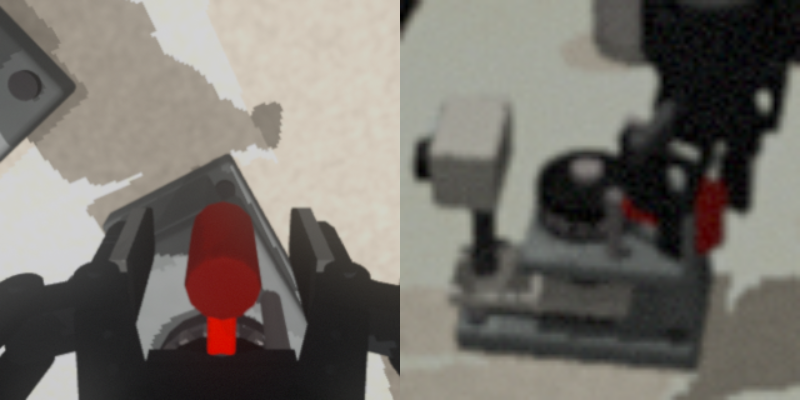

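The knob is centred between the open pads and the force reads about zero. Closing on it now.

Request:
play_rows([
  {"fingers":1,"translation":[0,0,0],"roll":0},
  {"fingers":1,"translation":[0,0,0],"roll":0},
  {"fingers":1,"translation":[0,0,0],"roll":0},
  {"fingers":1,"translation":[0,0,0],"roll":0},
  {"fingers":1,"translation":[0,0,0],"roll":0},
  {"fingers":1,"translation":[0,0,0],"roll":0},
])

```text
clock: 3.0
eef_pos: [0.4873, 0.0241, 0.1172]
tool_rot: [0.843, 0.537, 0.001, 0.0]
ft_force: [0.0, 0.2, 4.4]
grip_width: 0.0226
```

Request:
play_rows([
  {"fingers":1,"translation":[0,0,-0.3],"roll":0},
  {"fingers":1,"translation":[0,0,-0.6],"roll":0},
  {"fingers":1,"translation":[0,0,-0.9],"roll":0},
  {"fingers":1,"translation":[0,0,-0.95],"roll":0},
  {"fingers":1,"translation":[0,0,-0.95],"roll":0},
  {"fingers":1,"translation":[0,0,-0.95],"roll":0},
])

```text
clock: 3.5
eef_pos: [0.4875, 0.0237, 0.1254]
tool_rot: [0.844, 0.537, 0.0, 0.001]
ft_force: [5.9, -1.7, -5.1]
grip_width: 0.0225
```

```bash
cat >> h.py <<'E'
AX=np.array([.5625,-.012])
def st():
    o=bot.get_obs();p=o['eef_pos'];d=p[:2]-AX;th=np.arctan2(d[1],d[0])%(2*np.pi);f=o['ft_force']
    tcw=np.array([np.sin(th),-np.cos(th)])  # clockwise tangent
    print('clk',o['clock'],'pos',p.round(4),'ang',np.degrees(th).round(2),'r',np.hypot(*d).round(4),'F resist cw',(-f[:2]@tcw).round(2),'Frad',(f[:2]@d/np.hypot(*d)).round(2),'fz',f[2].round(2),'w',o['grip_width'])
def arc(degs,z=None,c0=None,r=.085):
    # shifts to points on arc at world angles, tool frame; jaws tangent (yaw=angle-90)
    o=bot.get_obs();R=Ro.from_quat(o['tool_rot']).as_matrix();p=o['eef_pos'];yaw=np.degrees(np.arctan2(R[1,0],R[0,0]))
    for a in degs:
        q=AX+r*np.array([np.cos(np.radians(a)),np.sin(np.radians(a))])
        t=R.T@(np.array([*q,p[2] if z is None else z])-p)*100;print(a,t.round(2),'roll',round(-((a-90-yaw+180)%360-180),1))
E
python3 - <<'E'
from h import *
st();arc([160,166,172,178,184,190,196,202,208,214,220,221.5],r=.085)
E
```

```text
clk 3.5 pos [0.4875 0.0237 0.1254] ang 154.52 r 0.083 F resist cw -1.01 Frad -6.1 fz -5.06 w 0.022516003322086593
160 [-0.81 -0.16 -0.  ] roll -5.0
166 [-1.69 -0.04 -0.  ] roll -11.0
172 [-2.56  0.18 -0.  ] roll -17.0
178 [-3.39  0.48 -0.  ] roll -23.0
184 [-4.19  0.87  0.  ] roll -29.0
190 [-4.94  1.34  0.  ] roll -35.0
196 [-5.65  1.89  0.  ] roll -41.0
202 [-6.29  2.51  0.  ] roll -47.0
208 [-6.86  3.19  0.  ] roll -53.0
214 [-7.35  3.93  0.  ] roll -59.0
220 [-7.77  4.72  0.  ] roll -65.0
221.5 [-7.86  4.92  0.01] roll -66.5
```

Request:
play_rows([
  {"fingers":1,"translation":[-0.66,0.13,-0.05],"roll":-4.5},
  {"fingers":1,"translation":[-1.31,0.2,-0.05],"roll":-9},
  {"fingers":1,"translation":[-1.96,0.33,-0.05],"roll":-13.5},
  {"fingers":1,"translation":[-2.6,0.51,-0.05],"roll":-18},
  {"fingers":1,"translation":[-3.21,0.74,-0.05],"roll":-22.5},
  {"fingers":1,"translation":[-3.81,1.02,-0.05],"roll":-27},
  {"fingers":1,"translation":[-4.39,1.34,-0.05],"roll":-31.5},
  {"fingers":1,"translation":[-4.94,1.7,-0.05],"roll":-36},
  {"fingers":1,"translation":[-5.46,2.11,-0.05],"roll":-40.5},
  {"fingers":1,"translation":[-5.94,2.56,-0.05],"roll":-45},
])

```text
clock: 4.33
eef_pos: [0.4837, -0.0406, 0.1252]
tool_rot: [0.572, 0.82, -0.0, -0.001]
ft_force: [2.4, 0.8, -5.5]
grip_width: 0.0227
```

```bash
python3 -c "
from h import *
st()"
```

```text
clk 4.3333 pos [ 0.4837 -0.0406  0.1252] ang 199.95 r 0.0839 F resist cw 0.1 Frad -2.51 fz -5.45 w 0.022722832000610278
```

Request:
play_rows([
  {"fingers":1,"translation":[-0.82,0.07,0],"roll":-5.6},
  {"fingers":1,"translation":[-1.63,0.2,0],"roll":-11.2},
  {"fingers":1,"translation":[-2.44,0.4,0],"roll":-16.9},
  {"fingers":1,"translation":[-3.19,0.69,0],"roll":-22.5},
  {"fingers":1,"translation":[-3.19,0.69,0],"roll":-22.5},
  {"fingers":1,"translation":[-3.19,0.69,0],"roll":-22.5},
])

```text
clock: 4.83
eef_pos: [0.5, -0.0683, 0.1247]
tool_rot: [0.404, 0.915, -0.001, -0.002]
ft_force: [-1.4, -0.2, -5.3]
grip_width: 0.0229
```

```bash
python3 -c "
from h import *
st()"
```

```text
clk 4.8333 pos [ 0.5    -0.0683  0.1247] ang 222.01 r 0.0842 F resist cw -0.8 Frad 1.2 fz -5.32 w 0.02290562646119359
```

Now at 222°, three teeth back. Lowering.

Request:
play_rows([
  {"fingers":1,"translation":[0,0,0.3],"roll":0},
  {"fingers":1,"translation":[0,0,0.6],"roll":0},
  {"fingers":1,"translation":[0,0,0.9],"roll":0},
  {"fingers":1,"translation":[0,0,0.95],"roll":0},
  {"fingers":1,"translation":[0,0,0.95],"roll":0},
  {"fingers":1,"translation":[0,0,0.95],"roll":0},
])

```text
clock: 5.33
eef_pos: [0.5, -0.069, 0.1177]
tool_rot: [0.403, 0.915, -0.001, -0.001]
ft_force: [-9.5, -4.0, 6.3]
grip_width: 0.0226
```

```bash
python3 -c "
from h import *
st()"
```

```text
clk 5.3333 pos [ 0.5    -0.069   0.1177] ang 222.36 r 0.0846 F resist cw -3.39 Frad 9.71 fz 6.29 w 0.022558526922369197
```

Request:
play_rows([
  {"fingers":0.5,"translation":[0,0,0.8],"roll":0},
  {"fingers":0,"translation":[0,-0.05,0.8],"roll":0},
  {"fingers":0,"translation":[0,-0.05,0.8],"roll":0},
  {"fingers":0,"translation":[0,-0.05,0.8],"roll":0},
  {"fingers":0,"translation":[0,-0.05,0.8],"roll":0},
])

```text
clock: 5.75
eef_pos: [0.5027, -0.0683, 0.1094]
tool_rot: [0.403, 0.915, 0.001, 0.001]
ft_force: [-0.6, 0.0, 0.2]
grip_width: 0.0428
```

```bash
python3 - <<'E'
from h import *
st()
a=shot('wrist','wrist3.png')['pixels'];b=shot('side','side3.png')['pixels'];s=shot('scene','scene3.png')['pixels']
cv2.imwrite('pics/m3.png',np.hstack([cv2.resize(a[100:420,100:420],(400,400)),cv2.resize(b[180:260,220:300],(400,400))])[:,:,::-1])
E
```

```text
clk 5.75 pos [ 0.5027 -0.0683  0.1094] ang 223.23 r 0.0821 F resist cw -0.42 Frad 0.41 fz 0.16 w 0.04284767622337803
```

View pics/m3.png

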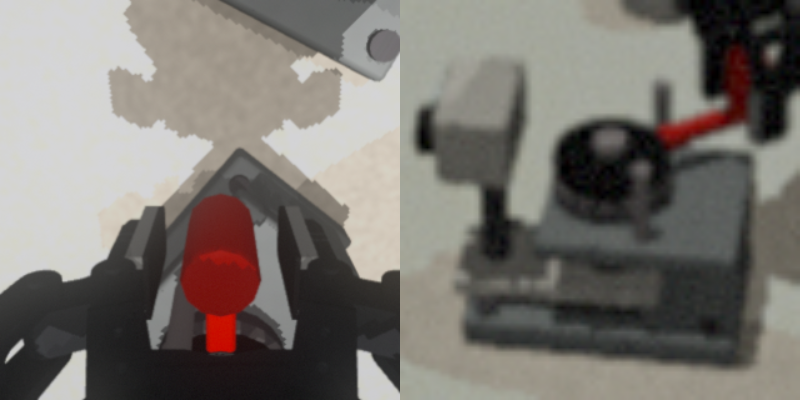

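Knob is centred between the pads and the lever points to the −y side. My last move took the tool 8 mm too low, without contact, so I'm correcting height and radius before regripping.

Request:
play_rows([
  {"fingers":0,"translation":[0,-0.2,-0.7],"roll":0},
  {"fingers":0,"translation":[0,-0.2,-0.7],"roll":0},
  {"fingers":0,"translation":[0,-0.2,-0.7],"roll":0},
  {"fingers":1,"translation":[0,-0.2,-0.7],"roll":0},
  {"fingers":1,"translation":[0,-0.2,-0.7],"roll":0},
  {"fingers":1,"translation":[0,-0.2,-0.7],"roll":0},
  {"fingers":1,"translation":[0,-0.2,-0.7],"roll":0},
  {"fingers":1,"translation":[0,-0.2,-0.7],"roll":0},
])

```text
clock: 6.57
eef_pos: [0.5001, -0.0701, 0.1159]
tool_rot: [0.403, 0.915, -0.0, 0.0]
ft_force: [-0.8, -0.7, 1.6]
grip_width: 0.0226
```

```bash
python3 -c "
from h import *
st()"
```

```text
clk 6.5667 pos [ 0.5001 -0.0701  0.1159] ang 222.96 r 0.0852 F resist cw -0.02 Frad 1.07 fz 1.58 w 0.022603118623574867
```

Request:
play_rows([
  {"fingers":1,"translation":[0.37,0.01,0],"roll":2.5},
  {"fingers":1,"translation":[0.74,0.03,0],"roll":5},
  {"fingers":1,"translation":[1.11,0.07,0],"roll":7.5},
  {"fingers":1,"translation":[1.48,0.13,0],"roll":10},
  {"fingers":1,"translation":[1.84,0.2,0],"roll":12.5},
])

```text
clock: 6.98
eef_pos: [0.4895, -0.0553, 0.1159]
tool_rot: [0.501, 0.865, -0.0, 0.001]
ft_force: [0.7, -1.1, 1.1]
grip_width: 0.0226
```

```bash
python3 -c "
from h import *
st()"
```

```text
clk 6.9833 pos [ 0.4895 -0.0553  0.1159] ang 210.67 r 0.0849 F resist cw 1.31 Frad -0.01 fz 1.08 w 0.02258879884534935
```

Request:
play_rows([
  {"fingers":1,"translation":[0.37,0.01,0],"roll":2.5},
  {"fingers":1,"translation":[0.74,0.03,0],"roll":5},
  {"fingers":1,"translation":[1.11,0.07,0],"roll":7.5},
  {"fingers":1,"translation":[1.48,0.13,0],"roll":10},
  {"fingers":1,"translation":[1.84,0.2,0],"roll":12.5},
])

```text
clock: 7.4
eef_pos: [0.4821, -0.0384, 0.116]
tool_rot: [0.592, 0.806, -0.0, 0.001]
ft_force: [1.4, -0.8, -0.1]
grip_width: 0.0225
```

```bash
python3 -c "
from h import *
st()"
```

```text
clk 7.4 pos [ 0.4821 -0.0384  0.116 ] ang 198.17 r 0.0846 F resist cw 1.18 Frad -1.13 fz -0.15 w 0.022489313822760374
```

```bash
cat >> h.py <<'E'
_st=st
def st():
    _st();o=bot.get_obs();T=o['ft_torque'];print('torque',T.round(3),'cw-resist equiv N at knob from Tz',(T[2]/.085).round(2))
E
python3 -c "
from h import *
st()"
```

```text
clk 7.4 pos [ 0.4821 -0.0384  0.116 ] ang 198.17 r 0.0846 F resist cw 1.18 Frad -1.13 fz -0.15 w 0.022489313822760374
torque [-0.271 -0.193  0.2  ] cw-resist equiv N at knob from Tz 2.36
```

Adding the wrist moment, the resistance comes to 1.2 + 2.4 = 3.5 N at the knob. That equals the stated screw drag, so the lever is seated and turning the screw. I'll use this sum from here.

Request:
play_rows([
  {"fingers":1,"translation":[0.3,0.01,0],"roll":2},
  {"fingers":1,"translation":[0.59,0.02,0],"roll":4},
  {"fingers":1,"translation":[0.89,0.05,0],"roll":6},
  {"fingers":1,"translation":[1.18,0.08,0],"roll":8},
])

```text
clock: 7.73
eef_pos: [0.4795, -0.0269, 0.116]
tool_rot: [0.647, 0.763, -0.0, 0.001]
ft_force: [1.1, -2.3, 1.2]
grip_width: 0.0224
```

```bash
python3 -c "
from h import *
st()"
```

```text
clk 7.7333 pos [ 0.4795 -0.0269  0.116 ] ang 190.17 r 0.0844 F resist cw 2.41 Frad -0.68 fz 1.16 w 0.022443835676926528
torque [-0.325 -0.224  0.234] cw-resist equiv N at knob from Tz 2.75
```

Total is 5.2 N, so the foot is bearing. Next, small steps.

Request:
play_rows([
  {"fingers":1,"translation":[0.22,0,0],"roll":1.5},
  {"fingers":1,"translation":[0.44,0.01,0],"roll":3},
])

```text
clock: 7.9
eef_pos: [0.4789, -0.0225, 0.1159]
tool_rot: [0.666, 0.746, 0.0, 0.001]
ft_force: [0.2, -2.1, -0.2]
grip_width: 0.0227
```

```bash
python3 -c "
from h import *
st()"
```

```text
clk 7.9 pos [ 0.4789 -0.0225  0.1159] ang 187.19 r 0.0843 F resist cw 2.13 Frad 0.03 fz -0.2 w 0.022708662535565256
torque [-0.24  -0.178  0.156] cw-resist equiv N at knob from Tz 1.83
```

Request:
play_rows([
  {"fingers":1,"translation":[0.19,0,0],"roll":1.3},
  {"fingers":1,"translation":[0.4,0.01,0],"roll":2.7},
  {"fingers":1,"translation":[0.59,0.02,0],"roll":4},
])

```text
clock: 8.15
eef_pos: [0.4784, -0.0166, 0.1159]
tool_rot: [0.692, 0.722, 0.0, 0.001]
ft_force: [1.4, -1.2, 1.0]
grip_width: 0.0228
```

```bash
python3 -c "
from h import *
st()"
```

```text
clk 8.15 pos [ 0.4784 -0.0166  0.1159] ang 183.16 r 0.0842 F resist cw 1.26 Frad -1.37 fz 1.02 w 0.022777905955989122
torque [-0.26  -0.279  0.136] cw-resist equiv N at knob from Tz 1.6
```

Request:
play_rows([
  {"fingers":1,"translation":[0.22,0,0],"roll":1.5},
  {"fingers":1,"translation":[0.44,0.01,0],"roll":3},
  {"fingers":1,"translation":[0.67,0.03,0],"roll":4.5},
])

```text
clock: 8.4
eef_pos: [0.4784, -0.0101, 0.1159]
tool_rot: [0.72, 0.694, -0.0, 0.001]
ft_force: [1.2, -2.7, 0.3]
grip_width: 0.0227
```

```bash
python3 -c "
from h import *
st()"
```

```text
clk 8.4 pos [ 0.4784 -0.0101  0.1159] ang 178.69 r 0.0841 F resist cw 2.68 Frad -1.27 fz 0.34 w 0.02266022301357019
torque [-0.456 -0.181  0.216] cw-resist equiv N at knob from Tz 2.55
```

```bash
cat >> h.py <<'E'
def avg(n=8):
    L=[]
    for _ in range(n):
        bot.camera('side');o=bot.get_obs();d=o['eef_pos'][:2]-AX;d=d/np.hypot(*d)
        t=np.array([d[1],-d[0]]);L.append((-o['ft_force'][:2]@t,o['ft_torque'][2]/.085))
    L=np.array(L);print('halted F,Tz',L.mean(0).round(2),'sum',L.sum(1).mean().round(2),'sd',L.sum(1).std().round(2),'ang',np.degrees(np.arctan2(d[1],d[0])).round(2),'clk',o['clock'])
E
python3 -c "
from h import *
avg()"
```

```text
halted F,Tz [2.08 1.23] sum 3.3 sd 0.82 ang 178.66 clk 8.8
```

Request:
play_rows([
  {"fingers":1,"translation":[0.15,0,0],"roll":1},
  {"fingers":1,"translation":[0.3,0,0],"roll":2},
  {"fingers":1,"translation":[0.44,0.01,0],"roll":3},
])

```text
clock: 9.05
eef_pos: [0.4787, -0.0055, 0.1159]
tool_rot: [0.738, 0.675, 0.0, 0.001]
ft_force: [3.2, -3.6, -1.8]
grip_width: 0.0227
```

```bash
python3 -c "
from h import *
st();avg()"
```

```text
clk 9.05 pos [ 0.4787 -0.0055  0.1159] ang 175.58 r 0.0841 F resist cw 3.36 Frad -3.45 fz -1.78 w 0.022674735023162227
torque [-0.815 -0.737  0.217] cw-resist equiv N at knob from Tz 2.55
halted F,Tz [3.32 1.07] sum 4.4 sd 0.4 ang 175.56 clk 9.45
```

Resistance is now rising: 5.9 N moving, 4.4 N halted. About 3.5° more.

Request:
play_rows([
  {"fingers":1,"translation":[0.17,0,0],"roll":1.2},
  {"fingers":1,"translation":[0.35,0,0],"roll":2.4},
  {"fingers":1,"translation":[0.52,0.01,0],"roll":3.5},
])

```text
clock: 9.7
eef_pos: [0.4793, -0.0005, 0.1159]
tool_rot: [0.758, 0.652, 0.0, 0.001]
ft_force: [4.3, -4.8, -0.7]
grip_width: 0.0228
```

```bash
python3 -c "
from h import *
st();avg()"
```

```text
clk 9.7 pos [ 0.4793 -0.0005  0.1159] ang 172.11 r 0.084 F resist cw 4.19 Frad -4.94 fz -0.69 w 0.022818279325028144
torque [-0.968 -0.805  0.218] cw-resist equiv N at knob from Tz 2.57
halted F,Tz [3.51 1.47] sum 4.98 sd 0.42 ang 172.11 clk 10.1
```

Request:
play_rows([
  {"fingers":1,"translation":[0.08,0.05,0],"roll":0.5},
  {"fingers":1,"translation":[0.15,0.1,0],"roll":1},
  {"fingers":1,"translation":[0.15,0.1,0],"roll":1},
  {"fingers":0.5,"translation":[0.0,0.1,0],"roll":1},
  {"fingers":0,"translation":[0,0.1,0],"roll":1},
  {"fingers":-0.2,"translation":[0,0.1,0],"roll":1},
  {"fingers":-0.2,"translation":[0,0.1,0],"roll":1},
  {"fingers":-0.2,"translation":[0,0.1,0],"roll":1},
])

```text
clock: 10.77
eef_pos: [0.4791, 0.0001, 0.1155]
tool_rot: [0.763, 0.646, -0.0, -0.001]
ft_force: [-0.4, -0.4, -0.8]
grip_width: 0.0511
```

```bash
python3 -c "
from h import *
st()
c=shot('wrist','w4.png')"
```

```text
clk 10.7667 pos [4.791e-01 1.000e-04 1.155e-01] ang 171.72 r 0.0843 F resist cw 0.51 Frad 0.37 fz -0.78 w 0.051082928558383034
torque [-0.011 -0.008  0.062] cw-resist equiv N at knob from Tz 0.72
```

View pics/w4.png

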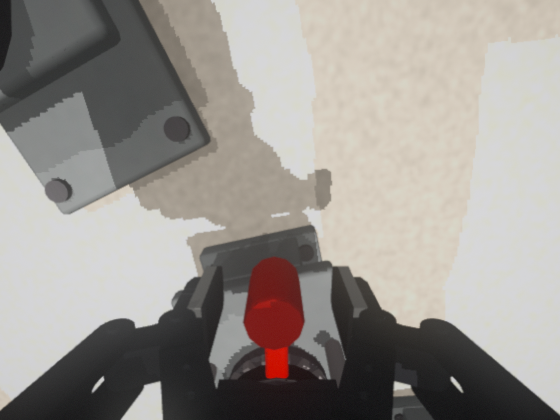

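The knob (274,310) is free between the open pads with clearance on both sides. Retreating straight up, then checking the whole scene.

Request:
play_rows([
  {"fingers":-0.2,"translation":[0,0,-2],"roll":0},
  {"fingers":-0.2,"translation":[0,0,-5],"roll":0},
  {"fingers":-0.2,"translation":[0,0,-8],"roll":0},
  {"fingers":-0.2,"translation":[0,0,-11],"roll":0},
  {"fingers":-0.2,"translation":[0,0,-14],"roll":0},
  {"fingers":-0.2,"translation":[0,-6,-16],"roll":0},
  {"fingers":-0.2,"translation":[0,-10,-16],"roll":0},
  {"fingers":-0.2,"translation":[0,-10,-16],"roll":0},
  {"fingers":-0.2,"translation":[0,-10,-16],"roll":0},
])

```text
clock: 11.57
eef_pos: [0.3775, 0.0168, 0.2767]
tool_rot: [0.763, 0.646, 0.0, -0.0]
ft_force: [0.3, 0.1, -1.1]
grip_width: 0.0516
```

```bash
python3 - <<'E'
from h import *
a=shot('scene','scene5.png');b=shot('side','side5.png');a0=load('scene0');b0=load('side0')
print(red(a),red(b))
s=lambda c,r:cv2.resize(c['pixels'][r[0]:r[1],r[2]:r[3]],(400,300),interpolation=cv2.INTER_CUBIC)
cv2.imwrite('pics/m5.png',np.vstack([np.hstack([s(a0,(180,270,220,320)),s(a,(180,270,220,320))]),np.hstack([s(b0,(185,260,220,310)),s(b,(185,260,220,310))])])[:,:,::-1])
E
```

```text
[([339, 0, 63, 82, 3696], [369.0, 32.8]), ([437, 0, 123, 153, 10627], [490.4, 65.9]), ([128, 18, 103, 21, 1136], [179.5, 27.4]), ([173, 82, 22, 41, 161], [186.6, 104.8]), ([241, 87, 23, 8, 48], [251.2, 90.6]), ([315, 95, 11, 14, 113], [319.5, 101.9]), ([337, 105, 12, 9, 50], [344.2, 109.7]), ([387, 117, 17, 10, 116], [395.3, 121.3]), ([300, 126, 10, 21, 177], [304.3, 134.9]), ([287, 144, 10, 7, 42], [292.3, 147.0]), ([272, 184, 22, 25, 239], [285.1, 195.8]), ([275, 262, 24, 20, 179], [290.4, 272.2])] [([518, 44, 10, 9, 55], [522.9, 47.0]), ([369, 182, 30, 20, 270], [387.4, 192.9]), ([542, 187, 18, 55, 355], [552.2, 217.0]), ([272, 205, 25, 15, 185], [287.3, 213.4]), ([193, 240, 15, 12, 114], [201.3, 244.8]), ([247, 339, 6, 6, 32], [249.5, 341.5])]
```

View pics/m5.png

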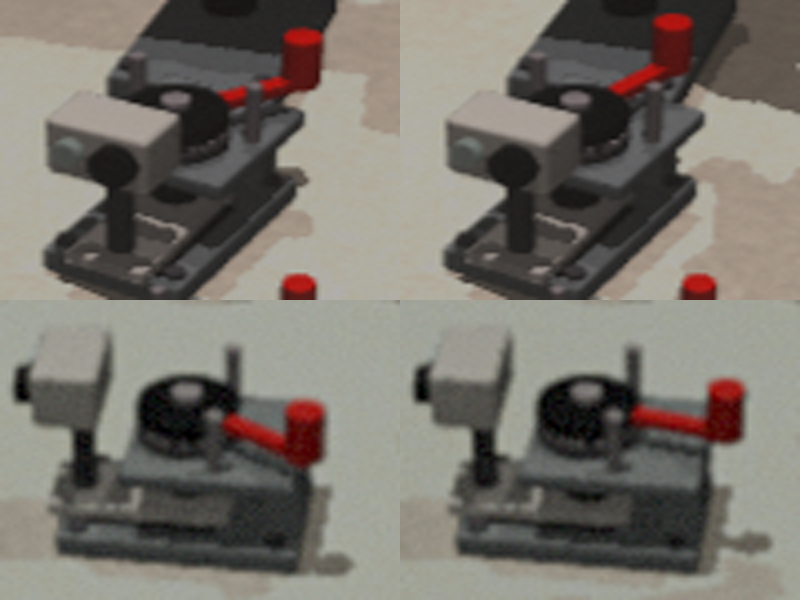

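In before/after crops the camera, plate and hub sit at the same pixels (hub bolt unchanged in both views). The lever is down at its new angle and the foot reaches the plate. Handing in.

```bash
python3 - <<'E'
from h import *
a=load('scene5');b=load('side5');print('knob',tri([(a,288,193.5),(b,293.4,212.5)]))
print(np.abs(a['pixels'][160:225,140:200].astype(int)-load('scene0')['pixels'][160:225,140:200]).mean(),np.abs(a['pixels'][245:370,360:450].astype(int)-load('scene0')['pixels'][245:370,360:450]).mean())
print(bot.job_done())
E
```

```text
knob [ 0.47764346 -0.00285947  0.11481192]
2.6576923076923076 1.348325925925926
the job is handed in; nothing more can be done
None
```

I lifted the middle clamp's lever about 8 mm and swung it back three teeth, about 0.66 rad past the middle. I lowered it into the teeth and turned it clockwise about 0.9 rad. Then I let go, backed the arm off and handed the job in at about 12 s on the clock. No verdict was reported.

- **Push on the knob:** the last reading was about 6.8 N moving and 5.0 N halted. I then turned about 1° more, so roughly 7 N. These figures add the wrist moment to the side force, because the grip carried part of the load. Single readings scattered by about ±1 N; two early ones (5.2 N) wrongly suggested the foot was bearing. The force on the foot was not measured directly; by the task's figures it should be about 40 N.
- **Lever seated:** knob height by triangulation was 114.8 mm, against 115.8 mm by the same method at the start. The drag while turning matched the stated 3.5 N.
- **Camera and bystanders:** the camera, plate and hub look unchanged in the before/after crops. The regions around the bottle, mouse and wand differ only at about noise level. The robot is well clear of everything.
- **One slip:** while regripping I commanded the tool 8 mm too low. It touched nothing and I corrected it before closing.

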